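# Open the display test jig and shuttle the tray out

### The arm

A 6-joint arm with a two-finger parallel gripper is mounted at the origin on a cart in front of the work surface, level with it; the furniture and walls round the work are solid. World frame = base frame: x ahead of the robot, y to its left, z up, the work surface at z = 0. Lengths are in mm, angles in degrees, forces in N, time in s.
With the tool pointing down it reaches from about 350 to 850 mm from the base axis. Payload 8.1 kg.
Tool frame: the origin (TCP) lies between the finger pads; the fingertips stand 22 mm ahead of it and the grasp point (between the pads) lies 3 mm ahead of it; z points along the fingers, y is the direction in which the jaws open and shut (so a half turn about z gives the same grasp; the last joint's range is limited). The gripper opens to 85 mm and grips with 20 to 120 N. Pads are 22 mm wide; open, the fingers measure 114 mm over their backs; the gripper's body (76 mm by 85 mm) begins 54 mm behind the grasp point. The pads swing forward as they close: fully open they stand 13 mm farther back than shut.
Start: joints at [69.362, 7.471, 85.268, -0, 87.261, -4.893], TCP at [162.791, 577.499, 253.292] pointing down, gripper open.
Joint ranges: [-169.43, 169.43], [-51.17, 129.36], [1.28, 143.12], [-76.62, 256.62], [0, 156.53], [-152.29, 152.29]. Speed limits (degrees/s): [136.94, 136.94, 159.86, 180, 180, 180].

### API

Orientations are given as [roll, pitch, yaw] about the fixed x, y, z axes, in that order (R = Rz(yaw) Ry(pitch) Rx(roll)).
In Python, from bench import r gives the robot as it stands.
- The arm moves only by the tool drive_tool, never from a script. Its argument "moves" is a list of rows, each a list of 2 entries, a list of its own where there are three numbers: the shift along the world's x, y, z in mm, then the turn about the world's z in degrees. A call has exactly 8 rows; each row is the pose to reach, as a shift and turn from the pose commanded when the call began; what a row does not reach only later rows make up. A row lasts 1/12 s, in which the tool goes at most 41.7 mm and 7.16 degrees, less where a joint would pass 70% of its speed; a pose out of reach is approached as far as the arm can. A call with a gripper value outside its range is refused whole. "fingers" is the finger opening in mm, from 0 to 85.4, set as the call begins (left out, the last holds). The fingers move at their own pace and stop on an object; "squeeze" is the grip in N (left out, the last holds). Time passes only in rows, so rows that repeat a pose let the fingers close, or fill a call up. It gives the time, the measured TCP pose, the force and the opening at its end, in the units of the state.
- r.sense(): the state, without advancing time (a new reading comes with each control period).
- r.snapshot(name): name is "scene" or "top"; returns a dict with "pixels" (400x640x3 uint8, red, green, blue), "camera_matrix" (3x3 intrinsics, pixels), "xyz" and "orientation" of the camera in the world. Camera axes: x right, y down, z forward; pixel columns grow to the right and rows downward; lengths in mm; the calibration is good to about 2 mm. A picture is of the moment at which its call begins. There is no depth.
- r.hand_in(): hands the job in, once; it reports no verdict.
The state is a dict: "time": time; "joint_pos": joint angles; "qd": joint speeds; "joint_efforts": joint torques, N m; "tool_pos": TCP position; "tcp_rot": TCP orientation; "ft_force": force on the tool from outside, world axes, zero at the start; "wrist_torque": the same for the moment, N m; "finger_gap": finger opening in mm.
Only numpy, scipy, OpenCV 4.12 (cv2) and the standard library are available. Lean on these libraries where they do the work, as an engineer would, in place of code of your own. Each camera call takes 0.05 s, during which the arm holds its last target.

### The job

The test is over: open the display test jig for unloading. With the fingertips, push the counterweighted gate up by its front handle bar, past its balance point, so that it tips back and stays up on its own; then push the tray by its end tab to the left, all the way to the end stop, so that the display lies clear for collection. Push lightly and grip nothing, keep off the display, which stays in its bed in the tray, and leave the loose things round the jig where they are.

Things in the scene. Friction and masses are not known exactly. Their poses are not given: they have to be found in the camera images.
- jig: Display test jig fixed to the desk: base plate with two rails, a hinged gate over its right half, grey hinge cheeks (99 mm high) and a black box at the back. Origin at desk height, mid-length of the plate; x away from the operator, y along the rails to the left (the tray's way out), z up. Plate: x -65 to +83, y -190 to +190, top 18 mm up (rails 28). Cheeks: x 60 to 90 mm, y -155 to -15.
- gate_hinge (a point): Point on the gate's hinge axis, mid-width of the gate; in the jig's frame at x +75, y -85, z +85 mm. The axis lies along the jig's y and does not move. The gate has two arms (120 mm over all), between them a clear plate with four press pins and a probe block (to 39 mm under the arms), and a steel counterweight behind the hinge.
- handle (a point): Middle of the gate's front handle bar: round, black, 12 mm thick, 108 mm long, along the jig's y, 158 mm from the hinge axis; it turns with the gate. Gate shut: at x -83, y -85, z +85 mm in the jig's frame, 18 mm in front of the base plate, open below it. A 8 mm peg hangs from the gate 28 mm behind it, at mid-width, down to 27 mm above the desk.
- gate (a joint): Opening angle of the gate, rad: 0 shut (arms level), growing as the handle goes up and away from the operator; stop at 1.80 (leaning back). 0.5 to 0.8 kg; about 1 N upward at the handle starts it. Balance at about 1.08: below it the gate falls shut, above it, it tips back to the stop in about 1 s and stays. While shut its front peg sits in a fork on the tray and locks the tray.
- tray (a joint): Travel of the tray, m: 0 under the gate (locked by the gate's peg), 0.160 at the end stop on the left (loading place). It slides along the jig's y axis, with about 2 N of friction, and stays where it is left.
- tab (a point): Middle of the outer (right) face of the upright push tab at the tray's right end: an aluminium plate 50 mm wide across the rails (jig's x), 6 mm thick, its top edge 70 mm above the desk, its foot 30 mm above it; this point is 58 mm above the desk. It faces right (jig's -y); tray in: at x -16, y -171 mm in the jig's frame. It moves with the tray. The space to its right is open.
- bed (a point): Middle of the display's bed on the tray's floor, 38 mm above the desk; it moves with the tray.
- display: Phone display module, dark, 66 x 138 x 7 mm, 38 g, loose, lying in the shallow bed of the tray between 4 mm rims; origin at the centre of its underside. Not to be touched.
- suction_cup: Bystander: dark suction cup with a wire ring, 44 mm wide, 55 mm high, loose; origin at the centre of its underside.
- screw_dish: Bystander: round steel dish of tiny screws, 70 mm, 13 mm high, loose; origin at the centre of its underside.
- esd_brush: Bystander: black brush, 155 mm long, 24 mm high, loose; origin at the centre of its underside.
- polyimide_tape: Bystander: roll of amber tape, 60 mm, 12 mm high, loose; origin at the centre of its underside.
- cell_b: Bystander: flat battery cell, 40 x 99 x 4 mm, loose; origin at the centre of its underside.

How it is judged:
By the outcome, as a careful person would: the job done as asked, in the order asked, and still so for the second after the job is handed in, with the robot touching nothing.
It also fails if it takes over 42 s, if anything falls off the work surface, if the arm or the gripper's body presses on something with over 40 N, if the wrist force passes 120 N, or if a joint passes its speed limit or range.

## Working session

There is one attempt and no reset: what is moved stays moved. The work goes in short steps, Python scripts to look and compute and a tool call to move; the robot and the scene stay as the last step left them, time stands still between calls to the robot, and variables do not carry over. Pictures are saved under pics/ and viewed, and the job is handed in when it is done.

Besides the shell and the picture viewer there is one more tool, called after "Request:" by a JSON object that holds its "method" and its "body", one argument or row to a line. drive_tool: Moves the arm, as the interface text tells. Its arguments: {"type":"object","properties":{"moves":{"type":"array","items":{"type":"array"}},"fingers":{"type":"number"},"squeeze":{"type":"number"}},"required":["moves"]}

```bash
ls; mkdir -p pics
python3 - <<'E'
from bench import r
import cv2,json,numpy as np,pickle
print(r.sense())
for n in("scene","top"):
    s=r.snapshot(n); cv2.imwrite(f"pics/{n}0.png",s["pixels"][:,:,::-1]); pickle.dump(s,open(f"{n}0.pkl","wb"))
    print(n,s["camera_matrix"],s["xyz"],s["orientation"])
E
```

```text
pics
{'time': 0.0, 'joint_pos': array([ 6.93604175e+01,  7.51664884e+00,  8.53320637e+01, -1.01628439e-03,
        8.72596754e+01, -4.89293087e+00]), 'qd': array([-0.01652187, -0.04058387,  0.04002986,  0.11715621,  0.11287233,
       -0.0086448 ]), 'joint_efforts': array([ 3.15874504e-04, -5.69407225e+01, -5.00549626e+01, -1.77431452e-04,
        1.50914333e-02, -1.75243525e-05]), 'tool_pos': array([162.62950084, 576.99870305, 252.20163105]), 'tcp_rot': array([-1.79891920e+02, -8.23350626e-03,  1.64253390e+02]), 'ft_force': array([0.12430325, 0.17042173, 0.20592468]), 'wrist_torque': array([0.01021952, 0.05549801, 0.01734099]), 'finger_gap': 85.57301501941869}
scene [[390.00963225   0.         312.83321231]
 [  0.         390.00963225 196.4729359 ]
 [  0.           0.           1.        ]] [  55.9772041  -772.53084697  469.7528048 ] [-112.86587468    0.20887153  -34.49919827]
top [[438.93388276   0.         316.96610703]
 [  0.         438.93388276 196.08356773]
 [  0.           0.           1.        ]] [ 294.2890188   -76.92309148 1119.35589322] [-167.17780699   -0.31174568  -80.70517657]
```

View pics/scene0.png

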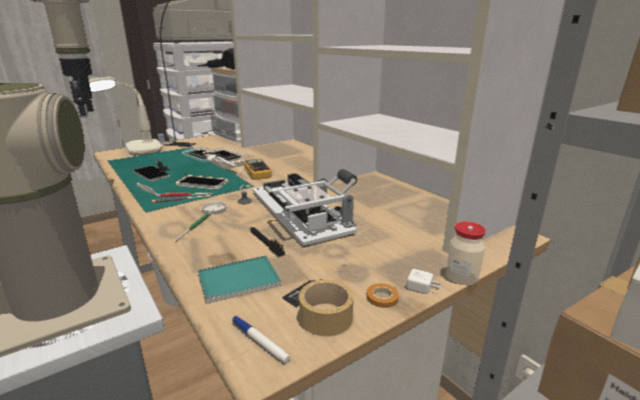

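View pics/top0.png

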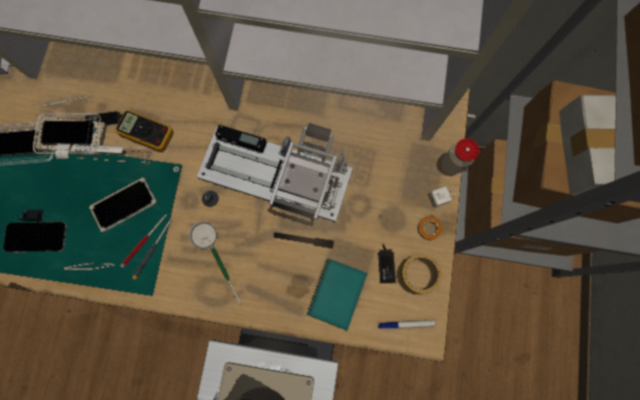

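The overview shows the jig in the top view around (275,175), with its gate at (305,180). I'll enlarge it.

Run:
```python
import cv2
a=cv2.imread("pics/top0.png")[90:270,180:380]; cv2.imwrite("pics/topz.png",cv2.resize(a,None,fx=3.33,fy=3.33,interpolation=cv2.INTER_CUBIC)[:600])
a=cv2.imread("pics/scene0.png")[150:270,225:385]; cv2.imwrite("pics/scz.png",cv2.resize(a,None,fx=5,fy=5,interpolation=cv2.INTER_CUBIC))
```

```text
(no output)
```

View pics/topz.png

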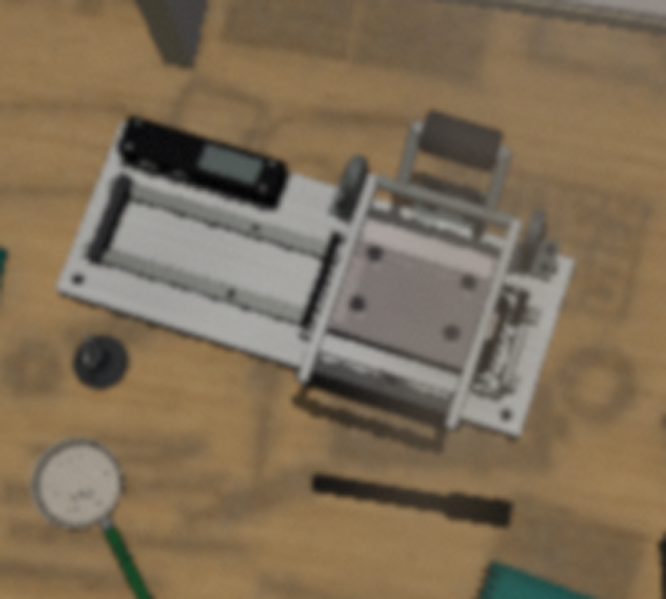

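View pics/scz.png

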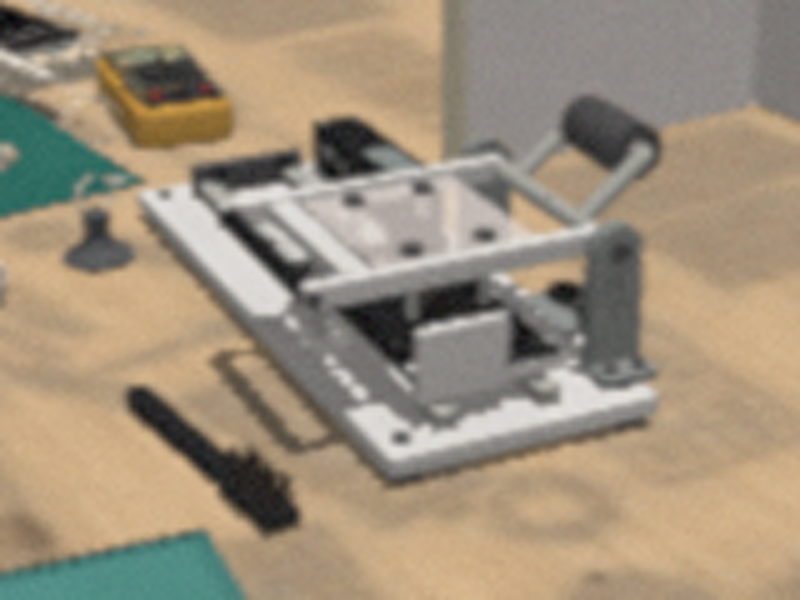

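```bash
cat > h.py <<'E'
import numpy as np,pickle,cv2
from scipy.spatial.transform import Rotation as R
def rot(o): return R.from_euler('xyz',o,degrees=True).as_matrix()
def ray(s,u,v):
    d=rot(s["orientation"])@np.linalg.inv(s["camera_matrix"])@np.array([u,v,1.]); return np.array(s["xyz"]),d
def onz(s,u,v,z):
    c,d=ray(s,u,v); return c+d*(z-c[2])/d[2]
def proj(s,p):
    q=s["camera_matrix"]@rot(s["orientation"]).T@(np.array(p)-s["xyz"]); return q[:2]/q[2]
E
python3 - <<'E'
from h import *
s=pickle.load(open("top0.pkl","rb"));s2=pickle.load(open("scene0.pkl","rb"))
k=3.33
zc=lambda u,v:(180+u/k,90+v/k)
ob=[];J=[]
for (u,v),j in [((60,290),(-65,190)),((518,436),(-65,-190)),((573,258),(83,-190)),((126,118),(83,190))]:
    p=onz(s,*zc(u,v),18);print(p);ob.append(p[:2]);J.append(j)
for (u,v),j in [((143,193),(-65,190)),((393,466),(-65,-190)),((657,392),(83,-190))]:
    p=onz(s2,225+u/5,150+v/5,18);print('sc',p);ob.append(p[:2]);J.append(j)
ob=np.array(ob);J=np.array(J,float)
cj,co=J.mean(0),ob.mean(0);H=(J-cj).T@(ob-co);a=np.arctan2(H[0,1]-H[1,0],H[0,0]+H[1,1])
M=np.array([[np.cos(a),-np.sin(a)],[np.sin(a),np.cos(a)]]);t=co-M@cj
print("yaw",np.degrees(a),"t",t);print((J@M.T+t-ob).round(1))
np.savez("jig.npz",M=M,t=t)
W=lambda x,y,z:np.r_[M@[x,y]+t,z]
for n,p in dict(handle=(-83,-85,85),h1=(-83,-31,85),h2=(-83,-139,85),hinge=(75,-85,85),tab=(-16,-171,58),tabend=(-16,-11,58)).items():
    w=W(*p);print(n,w.round(1),proj(s,w).round(1),proj(s2,w).round(1))
# overlay
for nm,S in(("top",s),("scene",s2)):
    im=S["pixels"][:,:,::-1].copy();im=cv2.resize(im,None,fx=4,fy=4,interpolation=cv2.INTER_CUBIC)
    for p in[(-83,-31,85),(-83,-139,85),(75,-85,85),(-16,-171,58),(-65,190,18),(-65,-190,18),(83,-190,18),(83,190,18),(-16,-171,70)]:
        q=proj(S,W(*p))*4+1.5;cv2.circle(im,tuple(int(a) for a in q),4,(0,0,255),1)
    im=im[380:920,760:1460] if nm=="top" else im[640:1060,900:1500]
    cv2.imwrite(f"pics/ov_{nm}.png",im)
for n,u,v,z in [("cup",100,360,0),("dish",78,483,5),("brushL",315,483,12),("brushR",508,515,12)]:
    print(n,onz(s,*zc(u,v),z))
E
```

```text
[542.29994383 270.37739627  18.        ]
[486.42031408 -99.41969866  18.        ]
[ 633.23147896 -120.4871721    18.        ]
[690.35655037 249.7967535   18.        ]
sc [545.18965528 270.1172177   18.        ]
sc [ 485.65919662 -106.56332892   18.        ]
sc [ 634.31097719 -119.96830612   18.        ]
yaw -8.500053247465154 t [579.49017887  75.73427657]
[[ 1.   2.9]
 [ 0.7 -3.2]
 [ 0.3 -4. ]
 [-0.7  1.6]
 [-1.9  3.1]
 [ 1.5  4. ]
 [-0.8 -4.5]]
handle [484.8   3.9  85. ] [294.2 210. ] [278.4 201.2]
h1 [492.8  57.3  85. ] [272.9 203.2] [270.8 193.8]
h2 [476.9 -49.5  85. ] [315.6 216.8] [286.8 209.4]
hinge [641.1 -19.4  85. ] [314.4 150.3] [334.5 190.5]
tab [538.4 -91.   58. ] [336.2 197.3] [318.3 219.5]
tabend [562.   67.2  58. ] [275.1 178.1] [291.9 196.2]
cup [495.94648994 232.63694349   0.        ]
dish [397.98045674 227.13003434   5.        ]
brushL [426.5581564  47.4536117  12.       ]
brushR [ 426.30264181 -101.29171513   12.        ]
```

View pics/ov_top.png

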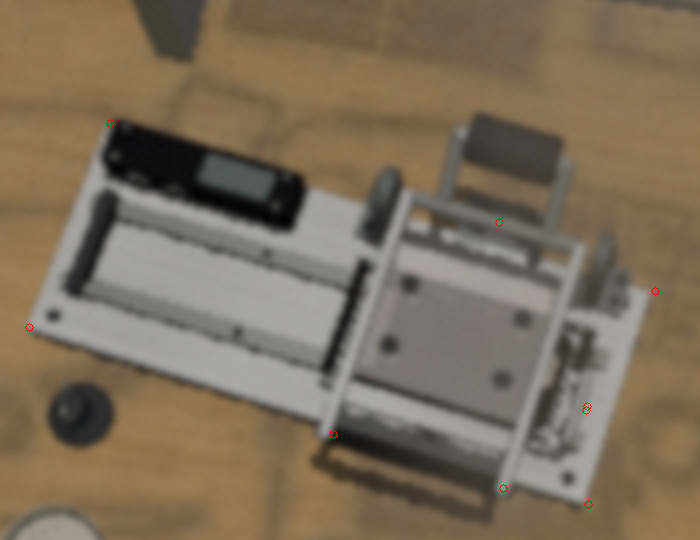

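View pics/ov_scene.png

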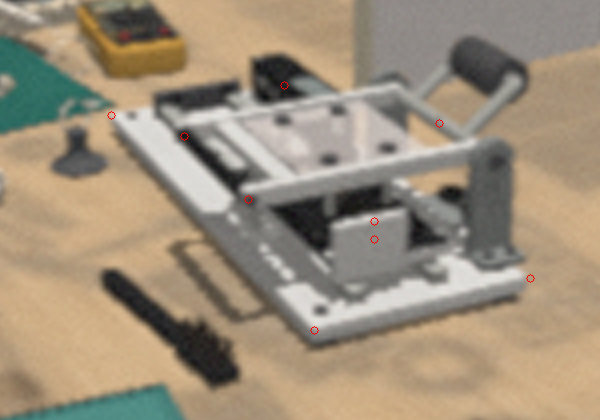

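The projected points sit on the jig, with a yaw of about -8.5°. The tool can't tilt, so I'll press the closed fingertips lightly against the front of the bar, beside the peg, then lift and follow its arc. First I'll approach.

Request:
{"method": "drive_tool", "body": {
  "moves": [
    [[5,-12,0],1],
    [[18,-40,0],2],
    [[34,-76,0],3],
    [[50,-112,0],4],
    [[67,-148,0],5],
    [[83,-184,0],6],
    [[100,-221,0],7],
    [[115,-255,0],7.25]
  ],
  "fingers": 0,
  "squeeze": 20
}}

```text
time: 0.77
tool_pos: [278.0, 320.4, 252.8]
tcp_rot: [-180.0, -0.0, 171.6]
ft_force: [1.1, -0.8, 0.3]
finger_gap: -0.2
```

Request:
{"method": "drive_tool", "body": {
  "moves": [
    [[16,-36,0],0],
    [[32,-72,0],0],
    [[48,-108,0],0],
    [[64,-144,0],0],
    [[80,-180,0],0],
    [[96,-216,0],0],
    [[112,-250,0],0],
    [[126,-282,0],0]
  ]
}}

```text
time: 1.43
tool_pos: [404.1, 38.3, 253.2]
tcp_rot: [-180.0, 0.0, 171.5]
ft_force: [0.1, 0.9, 0.3]
finger_gap: -0.2
```

Request:
{"method": "drive_tool", "body": {
  "moves": [
    [[9,-20,-15],0],
    [[18,-40,-40],0],
    [[25,-55,-70],0],
    [[25,-55,-100],0],
    [[25,-55,-125],0],
    [[25,-55,-145],0],
    [[25,-55,-155],0],
    [[25,-55,-160],0]
  ]
}}

```text
time: 2.1
tool_pos: [427.3, -14.3, 91.3]
tcp_rot: [180.0, -0.2, 171.5]
ft_force: [0.3, -1.1, -0.2]
finger_gap: -0.2
```

```bash
cat > look.py <<'E'
import sys;from bench import r;from h import *
t=sys.argv[1]
print({k:np.round(v,1) for k,v in r.sense().items() if k in("time","tool_pos","ft_force")})
ims=[]
for n,(a,b,c,d) in(("top",(90,240,190,390)),("scene",(110,260,220,420))):
    s=r.snapshot(n);pickle.dump(s,open(f"{n}_{t}.pkl","wb"));ims.append(cv2.resize(s["pixels"][a:b,c:d,::-1],None,fx=3.9 if 0 else 2,fy=2,interpolation=cv2.INTER_CUBIC) if 0 else cv2.resize(s["pixels"][a:b,c:d,::-1],(400*2,600) if 0 else (400,300),interpolation=cv2.INTER_CUBIC))
    if len(sys.argv)>2:cv2.imwrite(f"pics/{t}_{n}.png",cv2.resize(s["pixels"][a:b,c:d,::-1],(800,600),interpolation=cv2.INTER_CUBIC))
cv2.imwrite(f"pics/{t}.png",np.hstack(ims))
E
python3 look.py a 1
```

```text
{'time': np.float64(2.1), 'tool_pos': array([427.3, -14.3,  91.3]), 'ft_force': array([ 0.3, -1.1, -0.2])}
```

View pics/a_scene.png

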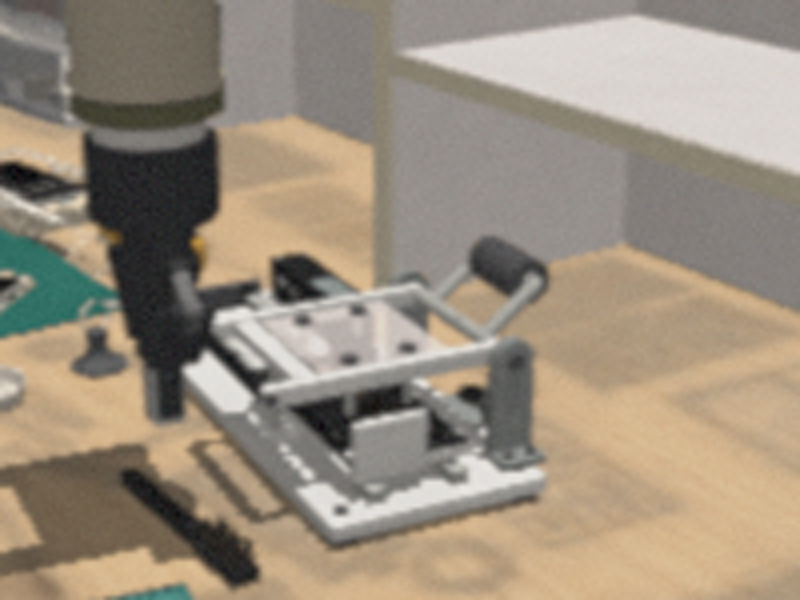

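View pics/a_top.png

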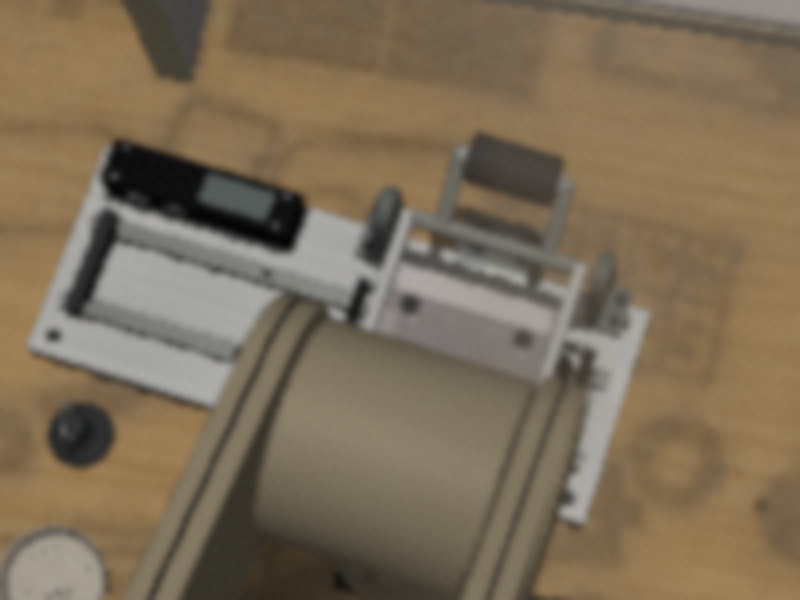

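```bash
python3 -c "
from h import *
s=pickle.load(open('scene_a.pkl','rb'))
for d in(0,22,35): print(d,proj(s,[427.3,-14.3,91.3-d]), (proj(s,[427.3,-14.3,91.3-d])-[220,110])*4)"
```

```text
0 [260.90936978 206.9325414 ] [163.63747912 387.7301656 ]
22 [261.4228586 215.3796312] [165.69143439 421.5185248 ]
35 [261.72184851 220.29813093] [166.88739402 441.19252371]
```

Request:
{"method": "drive_tool", "body": {
  "moves": [
    [[6,-1,-2],0],
    [[14,-2,-4],0],
    [[20,-3,-7],0],
    [[24,-3.6,-7],0],
    [[26,-3.9,-7],0],
    [[27,-4,-7],0],
    [[28,-4.2,-7],0],
    [[28,-4.2,-7],0]
  ]
}}

```text
time: 2.87
tool_pos: [456.9, -18.7, 86.4]
tcp_rot: [-180.0, 0.0, 171.5]
ft_force: [-0.4, -0.5, -0.1]
finger_gap: 0.4
```

Request:
{"method": "drive_tool", "body": {
  "moves": [
    [[0.5,-0.1,0],0],
    [[1,-0.1,0],0],
    [[1.5,-0.2,0],0],
    [[2,-0.3,0],0],
    [[2.5,-0.4,0],0],
    [[3,-0.4,0],0],
    [[3,-0.4,0],0],
    [[3,-0.4,0],0]
  ]
}}

```text
time: 3.53
tool_pos: [459.8, -19.1, 86.3]
tcp_rot: [180.0, -0.0, 171.5]
ft_force: [-0.3, -0.5, 0.4]
finger_gap: -0.3
```

Request:
{"method": "drive_tool", "body": {
  "moves": [
    [[0.5,-0.1,0],0],
    [[1,-0.1,0],0],
    [[1.5,-0.2,0],0],
    [[2,-0.3,0],0],
    [[2.5,-0.4,0],0],
    [[3,-0.4,0],0],
    [[3,-0.4,0],0],
    [[3,-0.4,0],0]
  ]
}}

```text
time: 4.2
tool_pos: [462.8, -19.5, 86.3]
tcp_rot: [-180.0, -0.0, 171.5]
ft_force: [-0.7, 1.0, -0.7]
finger_gap: 0.1
```

Request:
{"method": "drive_tool", "body": {
  "moves": [
    [[0.3,0,0],0],
    [[0.6,-0.1,0],0],
    [[0.9,-0.1,0],0],
    [[1.2,-0.2,0],0],
    [[1.5,-0.2,0],0],
    [[1.5,-0.2,0],0],
    [[1.5,-0.2,0],0],
    [[1.5,-0.2,0],0]
  ]
}}

```text
time: 4.87
tool_pos: [464.2, -19.7, 86.2]
tcp_rot: [-180.0, -0.0, 171.5]
ft_force: [-2.3, -0.3, -0.1]
finger_gap: 0.0
```

Request:
{"method": "drive_tool", "body": {
  "moves": [
    [[0.2,0,0],0],
    [[0.4,0,0],0],
    [[0.6,-0.1,0],0],
    [[0.8,-0.1,0],0],
    [[0.8,-0.1,0],0],
    [[0.8,-0.1,0],0],
    [[0.8,-0.1,0],0],
    [[0.8,-0.1,0],0]
  ]
}}

```text
time: 5.53
tool_pos: [464.3, -19.7, 86.1]
tcp_rot: [-180.0, -0.1, 171.5]
ft_force: [-6.6, -0.9, 4.8]
finger_gap: 0.1
```

Request:
{"method": "drive_tool", "body": {
  "moves": [
    [[0.1,0,1],0],
    [[0.2,0,3],0],
    [[0.3,0,5],0],
    [[0.5,-0.1,7],0],
    [[0.8,-0.1,10],0],
    [[0.8,-0.1,10],0],
    [[0.8,-0.1,10],0],
    [[0.8,-0.1,10],0]
  ]
}}

```text
time: 6.2
tool_pos: [464.6, -19.7, 95.6]
tcp_rot: [-180.0, -0.2, 171.5]
ft_force: [-7.2, 0.5, -0.7]
finger_gap: 0.1
```

```bash
python3 look.py b 1
```

```text
{'time': np.float64(6.2), 'tool_pos': array([464.6, -19.7,  95.6]), 'ft_force': array([-7.2,  0.5, -0.7])}
```

View pics/b_scene.png

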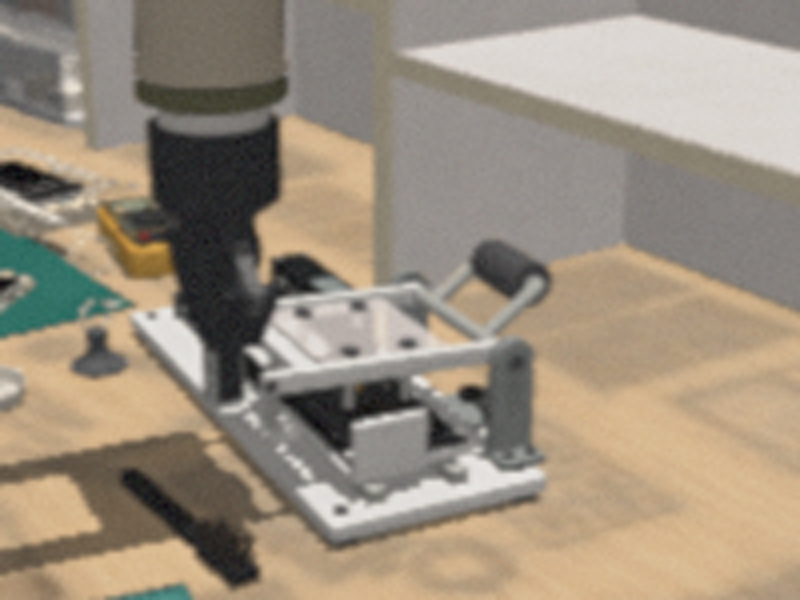

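```bash
python3 -c "
import cv2,numpy as np
A=[cv2.imread(f'pics/{t}_scene.png')[250:480,150:550] for t in 'ab']
cv2.imwrite('pics/cmp.png',np.hstack(A))"
```

```text
(no output)
```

View pics/cmp.png

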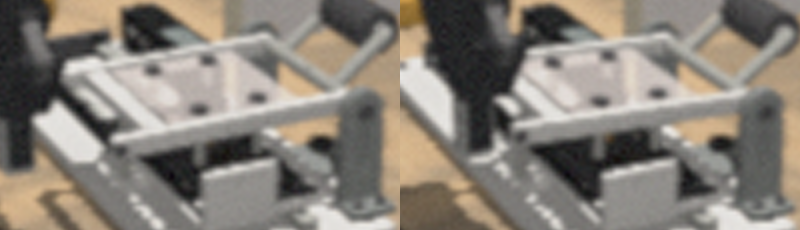

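Request:
{"method": "drive_tool", "body": {
  "moves": [
    [[0.4,-0.1,3],0],
    [[0.9,-0.1,7],0],
    [[1.6,-0.2,12],0],
    [[2.4,-0.4,17],0],
    [[3.4,-0.5,22],0],
    [[4.5,-0.7,27],0],
    [[5.2,-0.8,30],0],
    [[5.2,-0.8,30],0]
  ]
}}

```text
time: 6.97
tool_pos: [469.1, -20.4, 125.9]
tcp_rot: [-180.0, -0.3, 171.5]
ft_force: [-12.6, 0.7, 1.8]
finger_gap: -0.0
```

```bash
python3 look.py c 1
```

```text
{'time': np.float64(7.0), 'tool_pos': array([469.1, -20.4, 125.9]), 'ft_force': array([-12.6,   0.7,   1.8])}
```

View pics/c_scene.png

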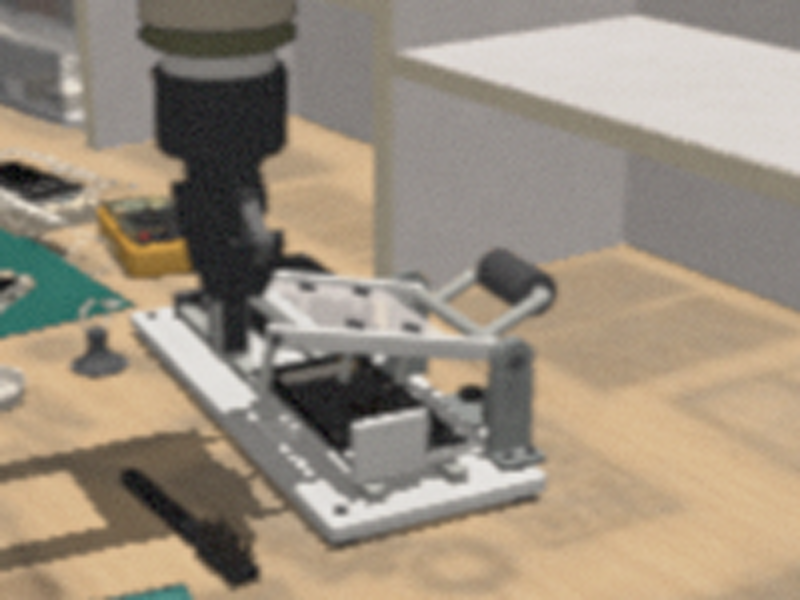

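Request:
{"method": "drive_tool", "body": {
  "moves": [
    [[1.6,-0.2,6.7],0],
    [[4.1,-0.6,14.2],0],
    [[7,-1,21.5],0],
    [[10.2,-1.5,28.7],0],
    [[13.7,-2,35.7],0],
    [[17.6,-2.6,42.6],0],
    [[22,-3.3,49],0],
    [[22,-3.3,49],0]
  ]
}}

```text
time: 7.73
tool_pos: [490.7, -23.7, 176.7]
tcp_rot: [-180.0, -0.4, 171.5]
ft_force: [-27.4, 2.6, 17.9]
finger_gap: -0.1
```

```bash
python3 look.py d 1
```

```text
{'time': np.float64(7.7), 'tool_pos': array([490.7, -23.7, 176.7]), 'ft_force': array([-27.4,   2.6,  17.9])}
```

View pics/d_scene.png

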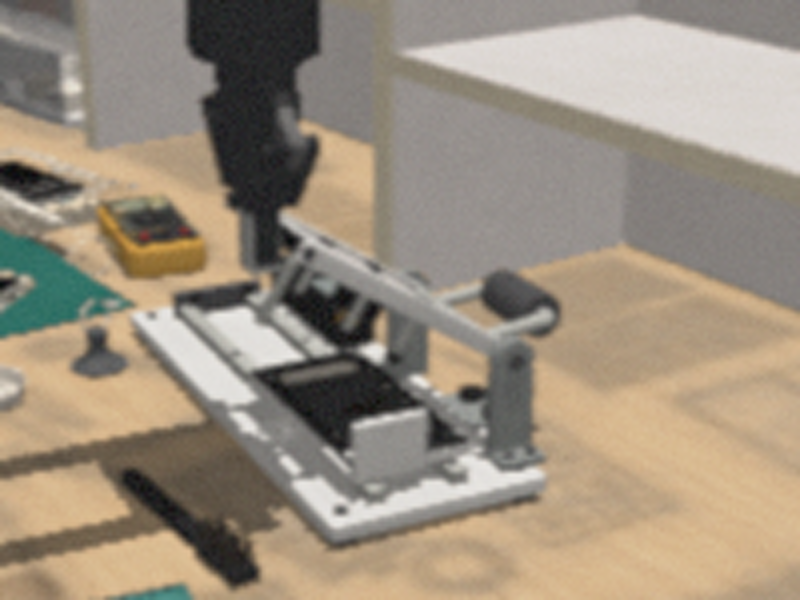

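Request:
{"method": "drive_tool", "body": {
  "moves": [
    [[0,0,3],0],
    [[4,-0.6,10],0],
    [[9,-1.4,16.5],0],
    [[14,-2.1,22.5],0],
    [[19.5,-2.9,28.5],0],
    [[25.2,-3.8,34.2],0],
    [[31.2,-4.7,39.5],0],
    [[31.2,-4.7,39.5],0]
  ]
}}

```text
time: 8.5
tool_pos: [526.3, -29.0, 216.6]
tcp_rot: [180.0, 0.2, 171.5]
ft_force: [-0.2, 0.4, -0.0]
finger_gap: 0.1
```

```bash
python3 look.py e 1
```

```text
{'time': np.float64(8.5), 'tool_pos': array([526.3, -29. , 216.6]), 'ft_force': array([-0.2,  0.4, -0. ])}
```

View pics/e_scene.png

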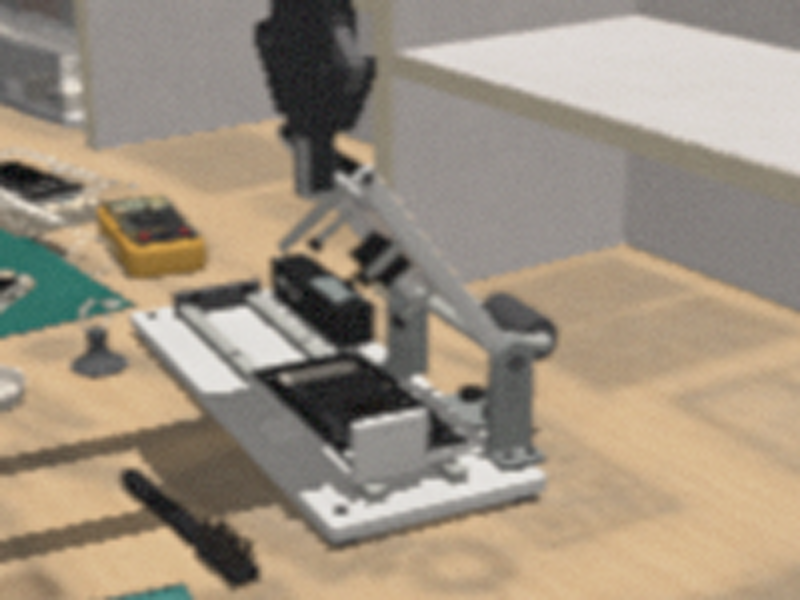

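Request:
{"method": "drive_tool", "body": {
  "moves": [
    [[5,-0.7,4],0],
    [[11,-1.6,9],0],
    [[17,-2.5,13],0],
    [[23,-3.4,17],0],
    [[29,-4.3,20],0],
    [[34,-5.1,22],0],
    [[37,-5.5,23],0],
    [[37,-5.5,23],0]
  ]
}}

```text
time: 9.27
tool_pos: [562.0, -34.4, 238.0]
tcp_rot: [-180.0, 0.0, 171.5]
ft_force: [0.2, 0.3, 0.5]
finger_gap: 0.1
```

```bash
python3 look.py f 1
```

```text
{'time': np.float64(9.3), 'tool_pos': array([562. , -34.4, 238. ]), 'ft_force': array([0.2, 0.3, 0.5])}
```

View pics/f_scene.png

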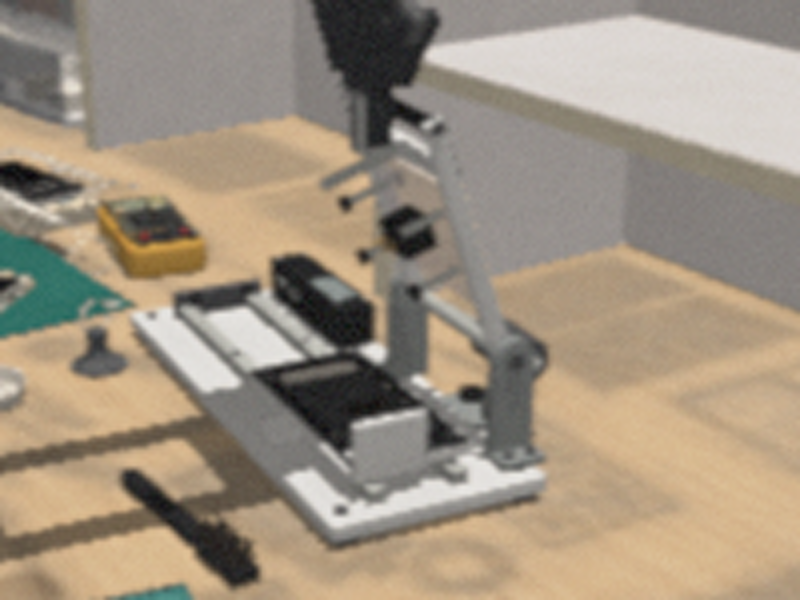

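Request:
{"method": "drive_tool", "body": {
  "moves": [
    [[-5,0.7,3],0],
    [[-15,2.2,8],0],
    [[-28,4,12],0],
    [[-42,6,15],0],
    [[-56,8,18],0],
    [[-70,10,20],0],
    [[-80,12,20],0],
    [[-85,12,20],0]
  ]
}}

```text
time: 10.03
tool_pos: [475.0, -21.8, 258.1]
tcp_rot: [180.0, 0.0, 171.5]
ft_force: [-0.6, -0.2, -0.9]
finger_gap: 0.2
```

```bash
python3 look.py g 1
```

```text
{'time': np.float64(10.0), 'tool_pos': array([475. , -21.8, 258.1]), 'ft_force': array([-0.6, -0.2, -0.9])}
```

View pics/g_scene.png

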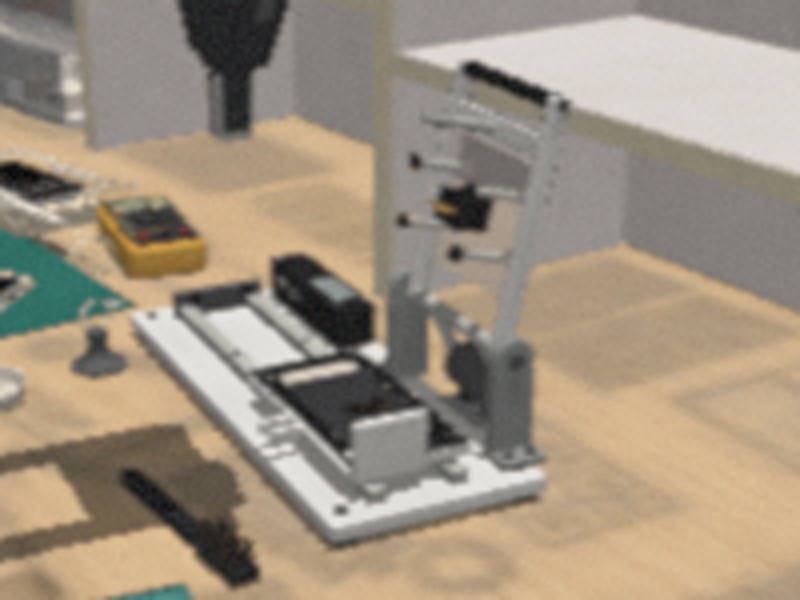

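Request:
{"method": "drive_tool", "body": {
  "moves": [
    [[4,-15,0],0],
    [[14,-40,0],0],
    [[26,-68,0],0],
    [[38,-92,0],0],
    [[48,-108,-10],0],
    [[48.5,-113,-35],0],
    [[48.5,-113,-65],0],
    [[48.5,-113,-95],0]
  ]
}}

```text
time: 10.8
tool_pos: [525.6, -136.3, 162.0]
tcp_rot: [-180.0, 0.1, 171.4]
ft_force: [0.0, 0.2, -0.1]
finger_gap: -0.4
```

Request:
{"method": "drive_tool", "body": {
  "moves": [
    [[0,0,-25],0],
    [[0,0,-48],0],
    [[0,0,-68],0],
    [[0,0,-83],0],
    [[0,0,-92],0],
    [[0,0,-96],0],
    [[0,0,-96],0],
    [[0,0,-96],0]
  ]
}}

```text
time: 11.47
tool_pos: [525.4, -135.4, 67.5]
tcp_rot: [-180.0, 0.1, 171.5]
ft_force: [-0.0, -0.1, 1.1]
finger_gap: -0.1
```

```bash
python3 look.py i 1
```

```text
{'time': np.float64(11.5), 'tool_pos': array([ 525.4, -135.4,   67.5]), 'ft_force': array([-0. , -0.1,  1.1])}
```

View pics/i_scene.png

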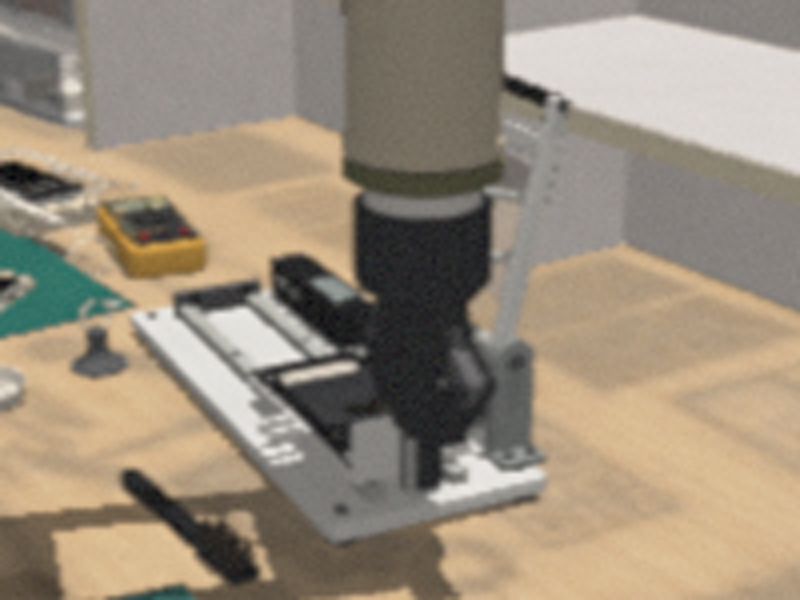

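Request:
{"method": "drive_tool", "body": {
  "moves": [
    [[0.9,6,0],0],
    [[2.1,14,0],0],
    [[3,20,0],0],
    [[3.6,24,0],0],
    [[4,26.5,0],0],
    [[4.3,28.5,0],0],
    [[4.6,30.5,0],0],
    [[4.9,32.5,0],0]
  ]
}}

```text
time: 12.23
tool_pos: [529.7, -102.5, 66.8]
tcp_rot: [-180.0, -0.0, 171.5]
ft_force: [-0.6, 0.0, 0.2]
finger_gap: 0.1
```

Request:
{"method": "drive_tool", "body": {
  "moves": [
    [[0.3,2,0],0],
    [[0.6,4,0],0],
    [[1,7,0],0],
    [[1.5,10,0],0],
    [[2,13.5,0],0],
    [[2.5,17,0],0],
    [[3,20.5,0],0],
    [[3.6,24,0],0]
  ]
}}

```text
time: 12.9
tool_pos: [533.3, -78.3, 66.8]
tcp_rot: [-180.0, -0.0, 171.5]
ft_force: [-0.1, -1.4, -0.2]
finger_gap: 0.3
```

```bash
python3 look.py j 1
```

```text
{'time': np.float64(12.9), 'tool_pos': array([533.3, -78.3,  66.8]), 'ft_force': array([-0.1, -1.4, -0.2])}
```

View pics/j_scene.png

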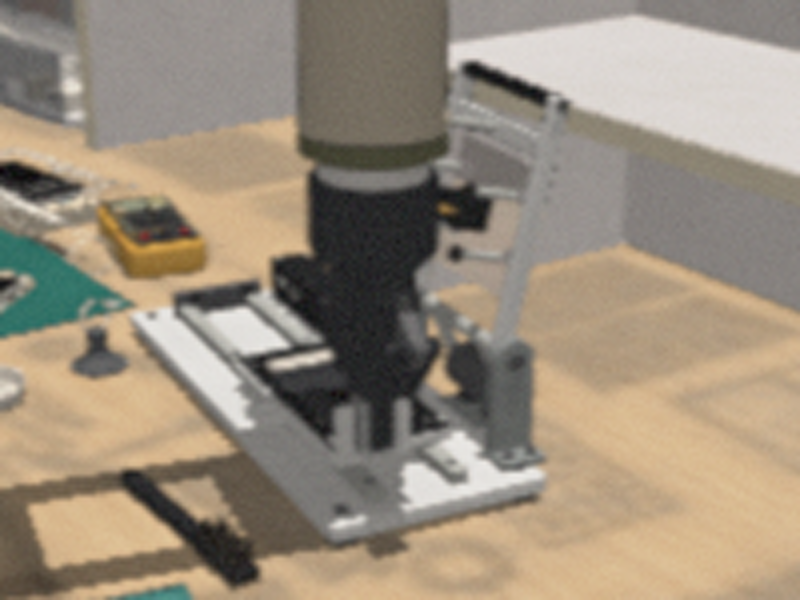

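Request:
{"method": "drive_tool", "body": {
  "moves": [
    [[0.7,4.5,0],0],
    [[1.4,9.5,0],0],
    [[2.1,14.5,0],0],
    [[2.9,19.5,0],0],
    [[3.6,24.5,0],0],
    [[4.4,29.5,0],0],
    [[5.1,34.5,0],0],
    [[5.9,39.5,0],0]
  ]
}}

```text
time: 13.67
tool_pos: [539.2, -38.6, 66.8]
tcp_rot: [180.0, -0.0, 171.5]
ft_force: [-0.8, -1.7, 0.3]
finger_gap: 0.1
```

Request:
{"method": "drive_tool", "body": {
  "moves": [
    [[0.7,5,0],0],
    [[1.5,10,0],0],
    [[2.2,15,0],0],
    [[3,20,0],0],
    [[3.7,25,0],0],
    [[4.5,30,0],0],
    [[5.2,35,0],0],
    [[6,40,0],0]
  ]
}}

```text
time: 14.33
tool_pos: [545.2, 1.3, 66.8]
tcp_rot: [-180.0, -0.0, 171.5]
ft_force: [-1.1, -1.5, 0.6]
finger_gap: -0.1
```

Request:
{"method": "drive_tool", "body": {
  "moves": [
    [[0.7,5,0],0],
    [[1.5,10,0],0],
    [[2.2,15,0],0],
    [[3,20,0],0],
    [[3.6,24,0],0],
    [[4.2,28,0],0],
    [[4.8,32,0],0],
    [[5.2,35,0],0]
  ]
}}

```text
time: 15.0
tool_pos: [550.4, 36.3, 66.7]
tcp_rot: [180.0, -0.0, 171.5]
ft_force: [-1.7, -2.8, 0.0]
finger_gap: 0.1
```

```bash
python3 look.py k 1
```

```text
{'time': np.float64(15.0), 'tool_pos': array([550.4,  36.3,  66.7]), 'ft_force': array([-1.7, -2.8,  0. ])}
```

View pics/k_scene.png

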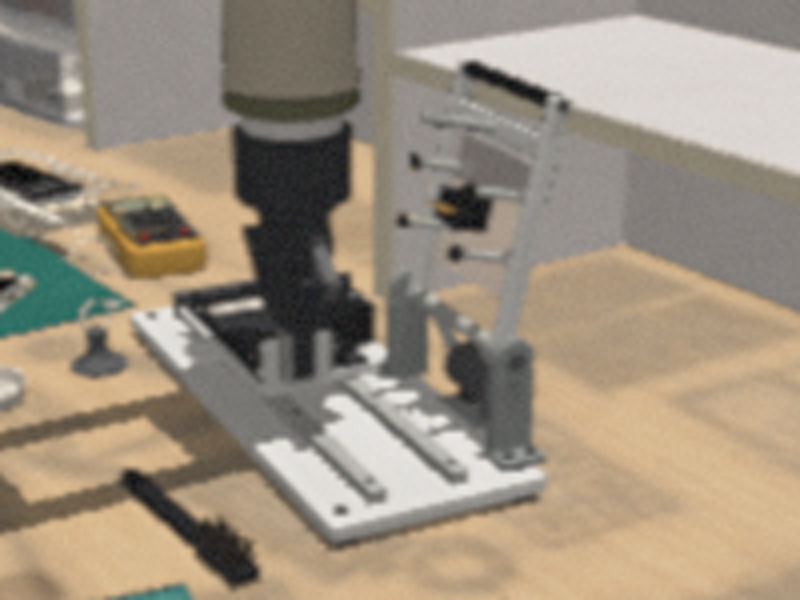

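Request:
{"method": "drive_tool", "body": {
  "moves": [
    [[0.4,3,0],0],
    [[0.8,5.5,0],0],
    [[1.2,8,0],0],
    [[1.5,10,0],0],
    [[1.7,11.5,0],0],
    [[1.9,13,0],0],
    [[2.1,14,0],0],
    [[2.2,15,0],0]
  ]
}}

```text
time: 15.77
tool_pos: [552.8, 50.9, 66.9]
tcp_rot: [180.0, 0.0, 171.5]
ft_force: [1.2, -1.8, 0.1]
finger_gap: 0.3
```

Request:
{"method": "drive_tool", "body": {
  "moves": [
    [[0.1,0.7,0],0],
    [[0.2,1.2,0],0],
    [[0.3,1.7,0],0],
    [[0.3,2.2,0],0],
    [[0.4,2.6,0],0],
    [[0.4,3,0],0],
    [[0.4,3,0],0],
    [[0.4,3,0],0]
  ]
}}

```text
time: 16.43
tool_pos: [553.0, 53.9, 66.8]
tcp_rot: [180.0, -0.0, 171.5]
ft_force: [-0.0, -2.6, 1.2]
finger_gap: 0.5
```

Request:
{"method": "drive_tool", "body": {
  "moves": [
    [[0.1,0.5,0],0],
    [[0.2,1,0],0],
    [[0.2,1.5,0],0],
    [[0.3,2,0],0],
    [[0.3,2,0],0],
    [[0.3,2,0],0],
    [[0.3,2,0],0],
    [[0.3,2,0],0]
  ]
}}

```text
time: 17.1
tool_pos: [553.2, 55.9, 66.7]
tcp_rot: [180.0, -0.0, 171.5]
ft_force: [-0.2, 0.2, 1.2]
finger_gap: -0.1
```

Request:
{"method": "drive_tool", "body": {
  "moves": [
    [[0.1,0.5,0],0],
    [[0.2,1,0],0],
    [[0.2,1.5,0],0],
    [[0.3,2,0],0],
    [[0.3,2,0],0],
    [[0.3,2,0],0],
    [[0.3,2,0],0],
    [[0.3,2,0],0]
  ]
}}

```text
time: 17.77
tool_pos: [553.4, 57.1, 66.7]
tcp_rot: [-179.9, -0.0, 171.5]
ft_force: [-1.4, -5.2, 2.1]
finger_gap: 0.0
```

Request:
{"method": "drive_tool", "body": {
  "moves": [
    [[0,0.3,0],0],
    [[0.1,0.6,0],0],
    [[0.1,0.8,0],0],
    [[0.1,0.8,0],0],
    [[0.1,0.8,0],0],
    [[0.1,0.8,0],0],
    [[0.1,0.8,0],0],
    [[0.1,0.8,0],0]
  ]
}}

```text
time: 18.43
tool_pos: [553.4, 57.2, 66.7]
tcp_rot: [-179.9, -0.0, 171.5]
ft_force: [-1.7, -10.0, 2.3]
finger_gap: 0.2
```

The force rose from 5 to 10 N with no further travel, so the tray is at its end stop. Now I'll back off, lift and clear the view.

Request:
{"method": "drive_tool", "body": {
  "moves": [
    [[-0.3,-2,0],0],
    [[-1,-6,0],0],
    [[-2,-13,0],0],
    [[-3,-20,0],0],
    [[-4,-25,5],0],
    [[-4,-25,25],0],
    [[-4,-25,55],0],
    [[-4,-25,85],0]
  ]
}}

```text
time: 19.1
tool_pos: [548.5, 33.1, 152.0]
tcp_rot: [-180.0, -0.2, 171.5]
ft_force: [1.4, -0.2, 0.2]
finger_gap: 0.4
```

Request:
{"method": "drive_tool", "body": {
  "moves": [
    [[0,0,30],0],
    [[-5,0,60],0],
    [[-20,0,85],0],
    [[-45,0,105],0],
    [[-75,0,120],0],
    [[-105,0,125],0],
    [[-130,0,125],0],
    [[-140,0,125],0]
  ]
}}

```text
time: 19.77
tool_pos: [407.7, 33.4, 277.9]
tcp_rot: [180.0, 0.1, 171.5]
ft_force: [-0.9, -0.5, -0.5]
finger_gap: -0.1
```

Request:
{"method": "drive_tool", "body": {
  "moves": [
    [[-5,-15,0],0],
    [[-10,-45,0],0],
    [[-15,-75,0],0],
    [[-20,-105,0],0],
    [[-25,-135,0],0],
    [[-25,-165,0],0],
    [[-25,-190,0],0],
    [[-25,-200,0],0]
  ]
}}

```text
time: 20.43
tool_pos: [384.0, -169.3, 277.2]
tcp_rot: [-179.9, 0.0, 171.3]
ft_force: [0.3, -0.0, 0.7]
finger_gap: -0.0
```

```bash
python3 look.py l 1
```

```text
{'time': np.float64(20.4), 'tool_pos': array([ 384. , -169.3,  277.2]), 'ft_force': array([ 0.3, -0. ,  0.7])}
```

View pics/l_scene.png

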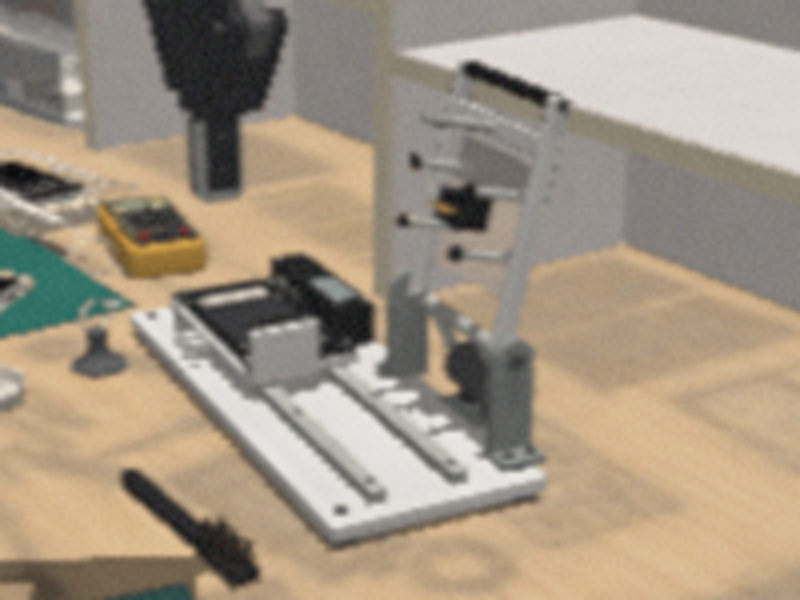

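View pics/l_top.png

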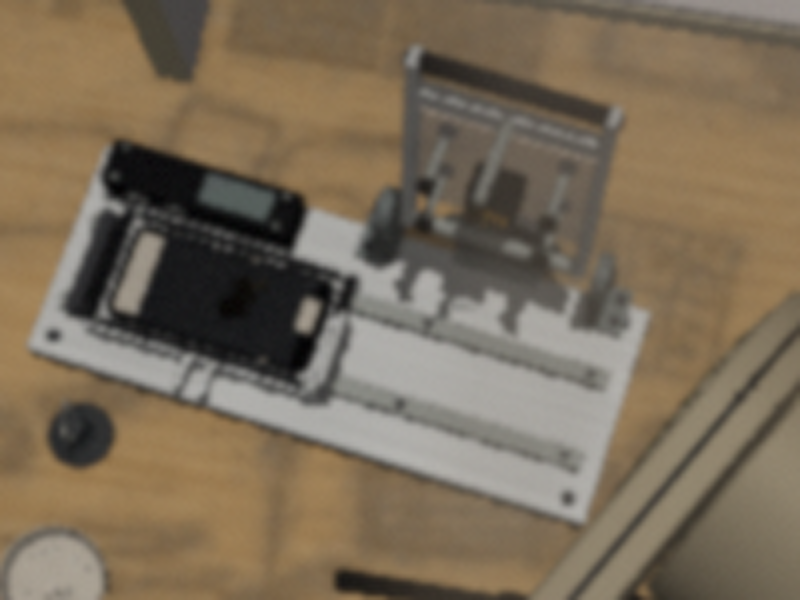

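Both views show the gate leaning back on its stop at top (510,80). The tray is against the left stop at (95,260), with the display in its bed at (220,300). The brush, suction cup and dish show at their earlier positions.

```bash
python3 -c "
from bench import r
print(r.hand_in())"
```

```text
the job is handed in; nothing more can be done
None
```

The jig is open for unloading: the gate is up on its own and the tray is at the left end stop, with the display in its bed. I handed the job in at about 20.5 s with the robot touching nothing.

- **Gate:** The tool can't tilt, so I pressed the closed fingertips against the front of the handle bar, to one side of the peg. I lifted and followed the bar's arc until the gate passed its balance point, then backed away. It tipped back to its stop and stayed there, as three later pictures show.
- **Gate push force:** About halfway up, the fingertip push rose to about 33 N, mostly directed at the hinge. That is more than a light push. I eased off straight away and it was near zero for the rest of the lift. It stayed well below the 120 N wrist limit.
- **Tray:** I pushed the tab left with about 2 N. At the end the force rose to 10 N with no further movement, which confirmed the stop.
- **Other items:** The suction cup, dish and brush looked unmoved in the last pictures. I didn't check the tape roll or the battery cell in those pictures, but the arm was not commanded near them.

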